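Load the sample changer and index it one click

ROBOT

A 6-joint arm with a two-finger parallel gripper is mounted at the origin on the work surface. World frame = base frame: x ahead of the robot, y to its left, z up, the work surface at z = 0. Lengths are in m, angles in rad, forces in N, time in s.
With the tool pointing down it reaches from about 0.3 to 0.85 m from the base axis. Payload 5.4 kg.
Tool frame: the origin (TCP) lies between the finger pads; the fingertips stand ahead of it and the grasp point (between the pads) lies 2 mm behind it (tips_ahead is the z of the fingertips in the tool frame, in m); z points along the fingers, y is the line along which they close (so a half turn about z gives the same grasp; the last joint's range is limited). The gripper opens to 85 mm and grips with 20 to 120 N. Pads are 22 mm wide; open, the fingers measure 114 mm over their backs; the gripper's body (76 mm by 85 mm) begins 54 mm behind the grasp point. The pads swing forward as they close: fully open they stand 13 mm farther back than shut.
Start: joints at [-1.414, 0.158, 1.597, -0, 1.386, -0.21], TCP at [0.206, -0.537, 0.248] pointing down, gripper open.
Joint ranges: [-2.91, 2.91], [-0.94, 2.29], [0.18, 2.7], [-1.29, 4.43], [0.17, 2.64], [-3, 3]. Speed limits (rad/s): [2.57, 2.57, 3.14, 3.14, 3.14, 3.14].

INTERFACE

Orientations are given as a rotation vector (axis times angle).
In Python, from bench import read_state, read_camera, close_job, tips_ahead gives the robot as it stands.
- The arm moves only by the shell command python3 -m handwheel 'ROWS' [FORCE]. ROWS is JSON, a list of rows, each a list of 7 numbers: the shift along the tool's x, y, z in units of 50 mm (1.0 is 50 mm), then the turn, a rotation vector about the tool's x, y, z in units of 6 degrees (1.0 is 6 degrees), then the opening, from -1 (shut) to 1 (fully open), so that 0 is half open. A call has 1 to 12 rows; each row is the pose to reach, as a shift and turn from the pose commanded when the call began, along the tool's axes at that moment; what a row does not reach only later rows make up. A row lasts 1/8 s, in which the tool goes at most 62.5 mm and 10.7 degrees, less where a joint would pass 70% of its speed; a pose out of reach is approached as far as the arm can. A call with a gripper value outside its range is refused whole. The fingers move at their own pace and stop on an object; FORCE is the grip in N (left out, the last holds). Time passes only in rows, so rows that repeat a pose let the fingers close. It gives the time, the measured TCP pose, the force, the opening and the grip force at its end, in the units of the state.
- read_state(): the state, without advancing time (a new reading comes with each control period).
- read_camera(name): name is "side" or "top"; returns a dict with "frame" (384x512x3 uint8, red, green, blue), "fx", "fy", "cx", "cy" (pixels), "k1" (the pictures are not rectified: a ray, as slopes to the right and down, at radius r is drawn at 1 + k1 r^2 times it, then the intrinsics apply), "eye" and "attitude" of the camera in the world. Camera axes: x right, y down, z forward; pixel columns grow to the right and rows downward; lengths in m; the calibration is good to about 2 mm. A picture is of the moment at which its call begins. There is no depth.
- close_job(): hands the job in; it is judged then, once.
The state is a dict: "clock": time; "qpos": joint angles; "joint_velocities": joint speeds; "effort": joint torques, N m; "ee_pos": TCP position; "orientation": TCP orientation; "ft_force": force on the tool from outside, world axes, zero at the start; "moment": the same for the moment, N m; "opening": finger opening in m; "grip_force": force on a finger pad.
Only numpy, scipy, OpenCV 4.12 (cv2) and the standard library are available. Lean on these libraries where they do the work, as an engineer would, in place of code of your own. Each camera call takes 0.05 s, during which the arm holds its last target. There are 200 camera calls.

TASK

Take the tall slim amber bottle from the bench and set it down (do not drop it) upright in the empty cup of the sample changer that stands at the black diamond load mark, and let go of it. Then turn the wheel by its black centre handle one click (60 degrees) counter-clockwise as seen from above, so that the bottle rests in front of the black reader post, and let go.

Things in the scene. Friction and masses are not known exactly. Their poses are not given: they have to be found in the camera images.
- bottle: Tall slim amber bottle, blue cap, loose and upright on the bench: body 48 mm in diameter up to 74 mm, cap 38 mm in diameter from 82 to 100 mm (its top), about 180 g. Origin: centre of its underside, z up. Not the short vial (48 mm in diameter, 58 mm tall) or the wide bottle (82 by 110 mm) on the bench, nor the short vials in the wheel, all of the same glass and cap.
- pocket (a point): Centre of the inner floor of the cup to load, 30 mm above the bench; turns with the wheel. Grey cup, 62 mm inside, flared to 74 mm at the rim, 42 mm above this floor; one of six on a 276 mm wheel, 60 degrees apart, 100 mm from the axis. Starts at the load mark (black diamond on a white tab of the base); both next cups are empty too. The reader, a 101 mm black post, stands one click on.
- wheel_grip (a point): Centre of the wheel's handle, on the wheel's vertical axis, 118 mm above the bench. The handle is a black bar, 64 mm long, 16 mm thick, reaching from 93 to 135 mm above the bench, on a 22 mm round steel stem. x lies along the bar, y across it, z up; it turns with the wheel.
- wheel (a joint): Turn of the wheel in rad, 0 at the start, growing counter-clockwise seen from above. A light detent (at most about 0.12 N m, little friction; damped, 0.35 N m at 1 rad/s) makes it rest every 60 degrees (1.047 rad) and pulls it to the nearest rest in a second or so when let go. Turns either way without a stop nearby.
Mind the look-alikes: they are no part of the job. Leave any pink, red or turquoise look-alike of the bottle alone.

How it is judged:
By the outcome, as a careful person would: the job done as asked, in the order asked, and still so for the second after the job is handed in, with the robot touching nothing.
It also fails if it takes over 54 s, if anything falls off the work surface, if the arm or the gripper's body presses on something with over 40 N, if the wrist force passes 120 N, or if a joint passes its speed limit or range.

## Working session

There is one attempt and no reset: what is moved stays moved. The work goes in short steps, Python scripts to look and compute and a shell command to move; the robot and the scene stay as the last step left them, time stands still between calls to the robot, and variables do not carry over. Pictures are saved under pics/ and viewed, at most 10 in all, crops included, and the job is handed in when it is done.

```bash
ls; mkdir -p pics
python3 - <<'E'
from bench import *
import cv2
s=read_state(); print(s, tips_ahead)
for n in("side","top"):
    c=read_camera(n); cv2.imwrite(f"pics/{n}0.png",c["frame"][:,:,::-1]); print({k:v for k,v in c.items() if k!="frame"})
E
```

```text
pics
{'clock': 0.0, 'qpos': array([-1.41409435e+00,  1.59081271e-01,  1.59824925e+00, -1.06686322e-05,
        1.38620470e+00, -2.10140225e-01]), 'joint_velocities': array([-0.00178743, -0.00130656,  0.00212743, -0.00037458,  0.00016909,
       -0.00135607]), 'effort': array([-8.01877359e-04, -3.96005774e+01, -3.31427336e+01, -3.85640751e-04,
        8.52542755e-03,  3.88778716e-06]), 'ee_pos': array([ 0.20609845, -0.53617488,  0.24729025]), 'orientation': array([-3.08698374e+00, -5.72657540e-01, -6.50156605e-05]), 'ft_force': array([-0.12180111,  0.1394992 , -0.39332676]), 'moment': array([-0.0302841 , -0.01160455,  0.03396223]), 'grip_force': 0.0, 'opening': 0.0857447209549171} 0.017
{'fx': 348.2471170703054, 'fy': 348.2471170703054, 'cx': 252.24471807579351, 'cy': 199.65452686268142, 'k1': -0.060306673647950414, 'eye': array([ 0.47596979, -0.48497436,  0.60659433]), 'attitude': array([-2.40234348,  0.12872213, -0.0439516 ])}
{'fx': 448.79447972305303, 'fy': 448.79447972305303, 'cx': 252.84531937445988, 'cy': 186.57506597041277, 'k1': -0.013049446052278918, 'eye': array([ 0.35675086, -0.02887821,  0.93151225]), 'attitude': array([-2.12884394,  2.08605664, -0.22425811])}
```

View pics/side0.png

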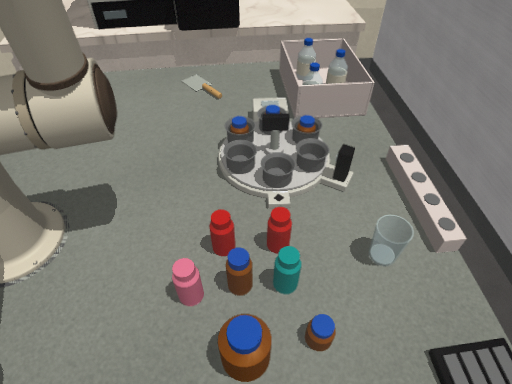

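View pics/top0.png

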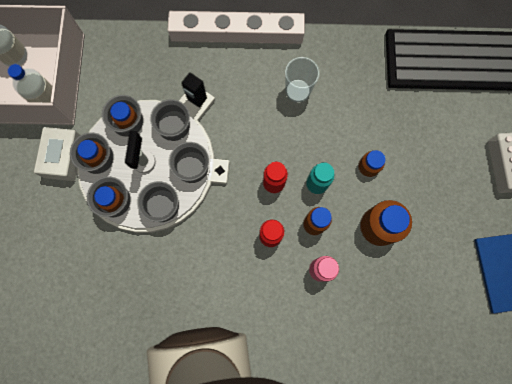

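Side view: the target amber bottle's cap is at about (239,260), with the empty load cup at (278,170) above the diamond at (278,199) and the handle at (275,120). Top view: the target cap is at (320,219), the load cup's rim at (189,161), the handle at (133,149) and the reader at (195,90). Counter-clockwise takes the cup towards the reader.

```bash
cat > h.py <<'E'
import numpy as np, cv2, json
from scipy.spatial.transform import Rotation as R
from scipy.optimize import least_squares
from bench import *
def proj(c,P):
    p=(np.atleast_2d(P)-c["eye"])@R.from_rotvec(c["attitude"]).as_matrix()
    s=p[:,:2]/p[:,2:]; s=s*(1+c["k1"]*(s**2).sum(1,keepdims=True))
    return s*[c["fx"],c["fy"]]+[c["cx"],c["cy"]]
def ray(c,uv,z):
    s0=(np.array(uv,float)-[c["cx"],c["cy"]])/[c["fx"],c["fy"]]; s=s0.copy()
    for _ in range(10): s=s0/(1+c["k1"]*(s@s))
    d=R.from_rotvec(c["attitude"]).as_matrix()@np.r_[s,1]
    return (c["eye"]+d*(z-c["eye"][2])/d[2])
def cyl(x,y,z0,z1,r):
    a=np.linspace(0,2*np.pi,40); return np.array([[x+r*np.cos(t),y+r*np.sin(t),z] for z in(z0,z1) for t in a])
def box(x,y,yaw,z0,z1,l,w):
    q=np.array([[i*l/2,j*w/2] for i in(-1,1) for j in(-1,1)])
    M=np.array([[np.cos(yaw),-np.sin(yaw)],[np.sin(yaw),np.cos(yaw)]]); q=q@M.T+[x,y]
    return np.array([[*p,z] for z in(z0,z1) for p in q])
def hullmom(c,P):
    m=cv2.moments(cv2.convexHull(proj(c,P).astype(np.float32)))
    return np.array([m["m10"],m["m01"]])/m["m00"], m
def blobs(c,kind,box=None):
    f=c["frame"]; h=cv2.cvtColor(f,cv2.COLOR_RGB2HSV)
    m=cv2.inRange(h,(108,150,60),(125,255,255)) if kind=="blue" else cv2.inRange(h,(0,0,0),(180,255,45))
    n,l,st,ce=cv2.connectedComponentsWithStats(m)
    return [(ce[i],st[i,4],l==i) for i in range(1,n) if st[i,4]>40]
def near(c,kind,uv): return min(blobs(c,kind),key=lambda b:np.hypot(*(b[0]-uv)))
def fitxy(cams,cents,model,x0):
    f=lambda p:np.concatenate([hullmom(c,model(p))[0]-u for c,u in zip(cams,cents)])
    r=least_squares(f,x0,diff_step=1e-4); return r.x,r.fun
def tool(dw,s=None):   # world shift -> tool units
    s=s or read_state(); return R.from_rotvec(s["orientation"]).inv().apply(dw)/0.05
E
python3 - <<'E'
from h import *
t=read_camera("top"); s=read_camera("side")
bt,bs=near(t,"blue",(320,219)),near(s,"blue",(239,260)); print(bt[:2],bs[:2])
cap=lambda p:cyl(*p,.082,.1,.019)
x0=ray(t,bt[0],.09)[:2]; print(x0, ray(s,bs[0],.09)); 
for C,B in(([t,s],[bt[0],bs[0]]),([t],[bt[0]]),([s],[bs[0]])): print(fitxy(C,B,cap,x0))
print("cups rim z.072 top",[ray(t,u,.072)[:2].round(4) for u in((189,161),(158,203),(171,119))]," side",[ray(s,u,.072)[:2].round(4) for u in((278,165),(241,152),(313,150))])
for c,u in((t,(133,149)),(s,(275,120))):
    b=near(c,"black",u); print("handle",b[:2],ray(c,b[0],.125))
    ys,xs=np.where(b[2]); print(cv2.minAreaRect(np.c_[xs,ys].astype(np.float32)))
for n,u,v in(("teal",(321,172),(288,255)),("red1",(276,170),(280,215)),("red2",(271,228),(221,218)),("pink",(325,267),(184,267)),("wide",(395,219),(244,333)),("diamond",(220,170),(279,199))):
    z=.11 if n=="wide" else .1
    if n=="diamond":z=.01
    print(n,ray(t,u,z)[:2].round(3),ray(s,v,z)[:2].round(3))
def big(c,x,y,w,h,k): return cv2.resize(c["frame"][y:y+h,x:x+w,::-1],None,fx=k,fy=k,interpolation=cv2.INTER_CUBIC)
cv2.imwrite("pics/crop.png",np.hstack([big(t,75,70,160,170,2.5),big(s,205,90,160,170,2.5)]))
E
```

```text
(array([320.59305994, 217.08201893]), np.int32(317)) (array([238.02083333, 258.45833333]), np.int32(384))
[ 0.48319281 -0.15461307] [ 0.48400928 -0.15375348  0.09      ]
(array([ 0.48353706, -0.15428361]), array([ 0.00329097, -0.3123355 , -0.2826319 ,  0.02942769]))
(array([ 0.48294185, -0.15427004]), array([-8.13244640e-07,  1.94484414e-07]))
(array([ 0.48402909, -0.15427624]), array([-1.69012068e-06,  4.32299032e-07]))
cups rim z.072 top [array([0.5929, 0.1026]), array([0.5071, 0.1586]), array([0.6804, 0.1436])]  side [array([0.5943, 0.0966]), array([0.5143, 0.1514]), array([0.6856, 0.1402])]
handle (array([133.12244898, 145.43413729]), np.int32(539)) [0.60652121 0.20099857 0.125     ]
((129.17587280273438, 141.51034545898438), (23.312644958496094, 52.321319580078125), 3.3664603233337402)
handle (array([274.85815603, 121.82269504]), np.int32(423)) [0.59871537 0.18882909 0.125     ]
((275.0, 122.0), (16.0, 26.0), 90.0)
teal [ 0.569 -0.155] [ 0.57  -0.163]
red1 [ 0.571 -0.069] [ 0.57  -0.073]
red2 [ 0.459 -0.061] [ 0.459 -0.068]
pink [ 0.39 -0.16] [ 0.392 -0.167]
wide [ 0.479 -0.289] [ 0.482 -0.293]
diamond [0.592 0.045] [0.592 0.048]
```

View pics/crop.png

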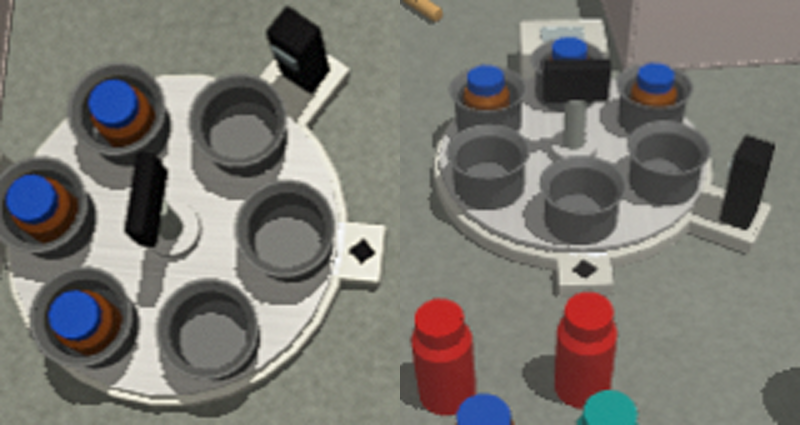

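The crop shows the load cup's rim at top-view pixel (189,161) and side-view pixel (277,164). The bar runs roughly along world x and the stem looks bare. Next I fit the wheel from all the rims and the bar from its silhouettes.

Run:
```python
from h import *
from scipy.optimize import minimize
t=read_camera("top"); s=read_camera("side")
T=[(189,161.2),(170.2,118.4),(122,114),(91.4,151.6),(107.8,196.8),(158.2,201.2)]
S=[(277.4,164),(312.6,148.8),None,None,None,(241,150.8)]
def f(p,cams="ts"):
    o=[]
    for k in range(6):
        a=p[2]+k*np.pi/3; P=[p[0]+.1*np.cos(a),p[1]+.1*np.sin(a),.072]
        if "t" in cams:o.append(proj(t,P)[0]-T[k])
        if "s" in cams and S[k]:o.append(proj(s,P)[0]-S[k])
    return np.concatenate(o)
for cm in("ts","t","s"):
    r=least_squares(f,[.6,.2,-1.57],args=(cm,)); p=r.x
    print(cm,p.round(4),"cup",(p[:2]+.1*np.array([np.cos(p[2]),np.sin(p[2])])).round(4),"res",abs(r.fun).max().round(2))
M=[]
for c,(x0,x1,y0,y1) in((t,(120,147,126,172)),(s,(255,295,105,132))):
    g=c["frame"].max(2)<40; m=np.zeros(g.shape,np.uint8); m[y0:y1,x0:x1]=g[y0:y1,x0:x1]; M.append(m); print(m.sum())
def cost(q):
    e=0
    for c,m in zip((t,s),M):
        k=np.zeros(m.shape,np.uint8); h=cv2.convexHull((proj(c,box(*q,.093,.135,.064,.016))*16).round().astype(np.int32))
        cv2.fillConvexPoly(k,h,1,shift=4); e+=1-(k&m).sum()/max((k|m).sum(),1)
    return e
b=min((minimize(cost,[p[0],p[1],a],method="Nelder-Mead",options=dict(initial_simplex=[[p[0],p[1],a],[p[0]+.01,p[1],a],[p[0],p[1]+.01,a],[p[0],p[1],a+.2]])) for a in(-.4,-.2,0,.2,.4)),key=lambda r:r.fun)
print("bar",b.x.round(4),b.fun)
```

```text
ts [ 0.6008  0.2009 -1.6447] cup [0.5934 0.1012] res 1.72
t [ 0.6     0.2011 -1.6491] cup [0.5922 0.1014] res 1.11
s [ 0.6032  0.2001 -1.6507] cup [0.5952 0.1004] res 0.81
494
395
bar [0.6025 0.2032 0.0535] 0.5154883052493848
```

Run:
```python
from h import *
s=read_state(); print(tool(np.array([.4835,-.1543,.20])-s["ee_pos"]), R.from_rotvec(s["orientation"]).as_matrix()[:,0])
```

```text
[ 7.91956988 -5.14647951  0.96373755] [9.33477786e-01 3.58635206e-01 1.10940034e-04]
```

```bash
python3 -m handwheel '[[7.9,-5.15,0.95,0,0,-4.8,0.6],[7.9,-5.15,0.95,0,0,-4.8,0.6],[7.9,-5.15,0.95,0,0,-4.8,0.6],[7.9,-5.15,0.95,0,0,-4.8,0.6],[7.9,-5.15,0.95,0,0,-4.8,0.6],[7.9,-5.15,0.95,0,0,-4.8,0.6],[7.9,-5.15,0.95,0,0,-4.8,0.6],[7.9,-5.15,0.95,0,0,-4.8,0.6],[7.9,-5.15,0.95,0,0,-4.8,0.6],[7.9,-5.15,0.95,0,0,-4.8,0.6],[7.9,-5.15,0.95,0,0,-4.8,0.6],[7.9,-5.15,0.95,0,0,-4.8,0.6]]' 30
python3 - <<'E'
from h import *
s=read_state(); Rm=R.from_rotvec(s["orientation"]).as_matrix(); print(s["ee_pos"],Rm.round(3).tolist(),s["opening"],tool(np.array([.4835,-.1543,.064])-s["ee_pos"]))
t=read_camera("top");d=read_camera("side")
im=[]
for c in(t,d):
    f=c["frame"][:,:,::-1].copy()
    for q in((.4835,-.1543,.1),(.4835,-.1543,0),s["ee_pos"],s["ee_pos"]+.017*Rm[:,2]): cv2.circle(f,tuple(proj(c,q)[0].round().astype(int)),2,(0,255,0),-1)
    im.append(f)
cv2.imwrite("pics/above.png",np.hstack([im[0][120:320,200:450],im[1][140:340,130:380]]))
E
```

```text
clock: 1.8
ee_pos: [0.4822, -0.1556, 0.201]
orientation: [2.85, 1.321, 0.0]
ft_force: [0.3, 0.4, -1.1]
opening: 0.0685
grip_force: 0.0
[ 0.48223912 -0.15561532  0.20095703] [[0.647, 0.763, 0.0], [0.763, -0.647, -0.0], [-0.0, 0.0, -1.0]] 0.06850271494004821 [3.64773987e-02 1.45532403e-03 2.73913974e+00]
```

View pics/above.png

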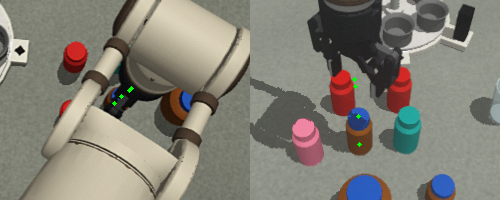

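The crop shows the gripper over the bottle, which projects at (359,117) in the right-hand half of the crop. The fingers are diagonal, in the gaps between the neighbours. Descending and gripping.

```bash
python3 -m handwheel '[[0.04,0,1,0,0,0,0.6],[0.04,0,1.6,0,0,0,0.6],[0.04,0,2.2,0,0,0,0.6],[0.04,0,2.72,0,0,0,0.6],[0.04,0,2.72,0,0,0,0.6],[0.04,0,2.72,0,0,0,-0.5],[0.04,0,2.72,0,0,0,-0.5],[0.04,0,2.72,0,0,0,-0.5],[0.04,0,2.72,0,0,0,-0.5],[0.04,0,2.72,0,0,0,-0.5]]' 35
```

```text
clock: 3.15
ee_pos: [0.4848, -0.1538, 0.0663]
orientation: [2.847, 1.322, 0.002]
ft_force: [-1.2, -0.1, 7.0]
opening: 0.0473
grip_force: 36.7
```

```bash
python3 -m handwheel '[[0,0,-0.5,0,0,0,-0.5],[0,0,-1.2,0,0,0,-0.5],[0,0,-2,0,0,0,-0.5],[0,0,-2.7,0,0,0,-0.5],[0,0,-2.7,0,0,0,-0.5]]' 35
python3 - <<'E'
from h import *
s=read_state(); print(tool(np.array([.5935,.101,.2])-s["ee_pos"]))
d=read_camera("side"); cv2.imwrite("pics/lift.png",d["frame"][80:340,130:400,::-1])
E
```

```text
clock: 3.78
ee_pos: [0.4857, -0.1542, 0.2029]
orientation: [2.844, 1.321, 0.006]
ft_force: [-0.2, 0.4, -2.7]
opening: 0.0473
grip_force: 37.0
[ 5.29180716 -1.64618618  0.05316872]
```

View pics/lift.png

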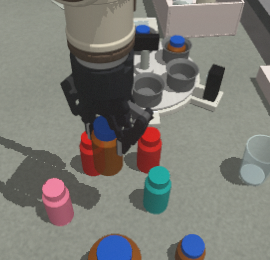

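The bottle is held upright at about (107,145) in the crop, and its neighbours are still standing. I carry it over the cup.

```bash
python3 -m handwheel '[[0.5,-0.15,0,0,0,0,-0.5],[1.3,-0.4,0,0,0,0,-0.5],[2.1,-0.65,0,0,0,0,-0.5],[2.9,-0.9,0,0,0,0,-0.5],[3.7,-1.15,0,0,0,0,-0.5],[4.4,-1.37,0,0,0,0,-0.5],[5,-1.55,0,0,0,0,-0.5],[5.29,-1.65,0,0,0,0,-0.5],[5.29,-1.65,0,0,0,0,-0.5],[5.29,-1.65,0,0,0,0,-0.5],[5.29,-1.65,0,0,0,0,-0.5]]' 35
python3 - <<'E'
from h import *
s=read_state(); print(s["ee_pos"],tool(np.array([.5935,.101,.12])-s["ee_pos"]))
d=read_camera("side");t=read_camera("top")
for c in(d,t):
  for b in blobs(c,"blue"): print(b[0].round(1),b[1])
im=[cv2.resize(c["frame"][y:y+170,x:x+200,::-1],None,fx=2,fy=2) for c,x,y in((d,190,60),(t,100,60))]
cv2.imwrite("pics/over.png",np.hstack(im))
E
```

```text
clock: 5.2
ee_pos: [0.5913, 0.1011, 0.1997]
orientation: [2.85, 1.321, -0.001]
ft_force: [-0.1, -0.2, -1.8]
opening: 0.0469
grip_force: 37.0
[0.59127611 0.10110527 0.19972912] [0.02770168 0.03530002 1.59457274]
[340.4  52.6] 59
[314.4  66.4] 64
[279.4 106.7] 242
[238.7 121.8] 135
[306.7 120.9] 133
[243.8 334. ] 1056
[322.5 325.7] 424
[14.7 70.4] 150
[119.6 110.7] 280
[183.6 141.2] 104
[375.4 159.3] 264
[394.8 218.7] 606
[497.3 269.2] 1243
```

View pics/over.png

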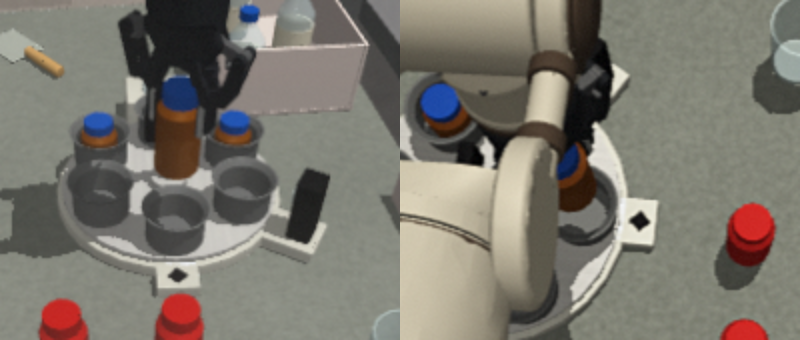

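Run:
```python
from h import *
s=read_state(); p=s["ee_pos"]; d=read_camera("side"); f=d["frame"]; hs=cv2.cvtColor(f,cv2.COLOR_RGB2HSV)
m=cv2.inRange(hs,(3,140,40),(18,255,255)); m[:95]=0;m[165:]=0;m[:,:262]=0;m[:,297:]=0
ys,xs=np.where(m); print("amber",xs.min(),xs.max(),ys.min(),ys.max(),m[135:145].any(0).nonzero()[0][[0,-1]])
b=p[2]-.0663
for x,y in((p[0],p[1]),(.5935,.101)):
    u=proj(d,cyl(x,y,b,b+.074,.024)); print(u.min(0),u.max(0))
print(near(d,"blue",(279,107))[0], hullmom(d,cyl(p[0],p[1],b+.082,b+.1,.019))[0])
```

```text
amber 268 289 111 148 [268 288]
[266.64013239 106.56456642] [291.54364106 149.52480577]
[267.61870884 106.59153218] [292.59881876 149.55442453]
[279.32921811 106.42798354] [280.01265084 105.94538104]
```

The bottle sits within about 1.5 mm of where the model expects it. I lower it gently in two calls.

```bash
python3 -m handwheel '[[0.03,0.035,0.3,0,0,0,-0.5],[0.03,0.035,0.7,0,0,0,-0.5],[0.03,0.035,1.1,0,0,0,-0.5],[0.03,0.035,1.5,0,0,0,-0.5],[0.03,0.035,1.8,0,0,0,-0.5],[0.03,0.035,1.95,0,0,0,-0.5],[0.03,0.035,1.95,0,0,0,-0.5],[0.03,0.035,1.95,0,0,0,-0.5]]' 35
```

```text
clock: 6.35
ee_pos: [0.5945, 0.1021, 0.1032]
orientation: [2.849, 1.323, 0.002]
ft_force: [-0.2, 0.7, -1.4]
opening: 0.0468
grip_force: 37.0
```

```bash
python3 -m handwheel '[[0,0,0.05,0,0,0,-0.5],[0,0,0.1,0,0,0,-0.5],[0,0,0.13,0,0,0,-0.5],[0,0,0.13,0,0,0,-0.5]]' 35
```

```text
clock: 6.85
ee_pos: [0.5944, 0.1021, 0.0964]
orientation: [2.849, 1.323, 0.002]
ft_force: [0.4, 1.4, 1.5]
opening: 0.0468
grip_force: 37.2
```

Contact: the force rose by about 3 N at the expected height. Releasing.

```bash
python3 -m handwheel '[[0,0,0.02,0,0,0,0.2],[0,0,0.02,0,0,0,0.4],[0,0,0.02,0,0,0,0.55],[0,0,0.02,0,0,0,0.55],[0,0,0.02,0,0,0,0.55],[0,0,-0.3,0,0,0,0.55],[0,0,-0.9,0,0,0,0.55],[0,0,-1.8,0,0,0,0.55],[0,0,-2.6,0,0,0,0.55],[0,0,-2.6,0,0,0,0.55],[0,0,-2.6,0,0,0,0.55]]' 35
python3 - <<'E'
from h import *
s=read_state(); print(s["ee_pos"])
d=read_camera("side");t=read_camera("top"); cv2.imwrite("pics/rel.png",cv2.resize(d["frame"][60:230,190:390,::-1],None,fx=2,fy=2))
b=near(d,"blue",(279,140)); print(b[:2],hullmom(d,cyl(.5944,.1021,.112,.13,.019))[0], fitxy([d],[b[0]],lambda p:cyl(*p,.112,.13,.019),[.594,.102]))
E
```

```text
clock: 8.22
ee_pos: [0.5936, 0.1021, 0.226]
orientation: [2.849, 1.323, 0.0]
ft_force: [0.4, -0.3, -1.3]
opening: 0.0662
grip_force: 0.0
[0.59362884 0.10214456 0.22602978]
(array([278.4744186 , 146.77209302]), np.int32(215)) [278.77177475 146.68418798] (array([0.59370589, 0.10187213]), array([-1.41402853e-06,  1.42695077e-06]))
```

View pics/rel.png

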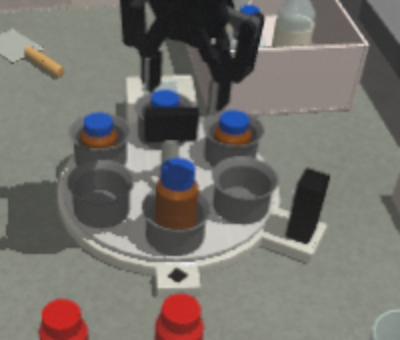

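The bottle stands upright in the cup with its cap at (178,172) in the crop, and it is released. Next I check the bar's yaw and work out the move to the handle.

Run:
```python
from h import *
t=read_camera("top"); d=read_camera("side"); s=read_state(); t0=cv2.imread("pics/top0.png"); d0=cv2.imread("pics/side0.png")
M=[]
for f,(x0,x1,y0,y1) in((t0,(120,147,126,172)),(d0,(255,295,105,132))):
    g=f.max(2)<50; m=np.zeros(g.shape,np.uint8); m[y0:y1,x0:x1]=g[y0:y1,x0:x1]
    n,l,st,ce=cv2.connectedComponentsWithStats(m); i=1+st[1:,4].argmax(); M.append((l==i).astype(np.uint8)); print(st[i],ce[i])
for a in np.radians([-25,-15,-10,-5,0,5,10,15,25]):
    o=[]
    for c,m in zip((t,d),M):
        best=0
        for dx in np.arange(-.008,.009,.002):
            for dy in np.arange(-.008,.009,.002):
                k=np.zeros(m.shape,np.uint8); h=cv2.convexHull((proj(c,box(.602+dx,.201+dy,a,.093,.135,.064,.016))*16).round().astype(np.int32))
                cv2.fillConvexPoly(k,h,1,shift=4); best=max(best,((k&m).sum()/(k|m).sum(),round(dx,3),round(dy,3)) ) if best else ((k&m).sum()/(k|m).sum(),dx,dy)
        o.append(best)
    print(np.degrees(a).round(),[tuple(np.round(x,3).tolist()) for x in o])
print(tool(np.array([.602,.201,.22])-s["ee_pos"],s))
```

```text
[120 126  22  43 517] [132.78529981 146.81431335]
[262 114  27  17 431] [274.79118329 121.71693735]
-25.0 [(0.549, 0.004, 0.002), (0.768, -0.002, 0.002)]
-15.0 [(0.652, 0.002, 0.002), (0.798, -0.002, 0.002)]
-10.0 [(0.701, 0.004, 0.002), (0.806, -0.002, 0.004)]
-5.0 [(0.731, 0.002, 0.004), (0.818, -0.002, 0.006)]
0.0 [(0.756, 0.002, 0.002), (0.794, -0.002, 0.004)]
5.0 [(0.747, 0.0, 0.002), (0.785, 0.002, 0.006)]
10.0 [(0.691, 0.002, 0.002), (0.792, -0.002, 0.004)]
15.0 [(0.622, 0.002, 0.004), (0.792, -0.002, 0.002)]
25.0 [(0.484, 0.002, 0.004), (0.766, 0.0, 0.004)]
[ 1.62686228 -1.13786586  0.0867407 ]
```

```bash
python3 -m handwheel '[[0.8,-0.57,0.1,0,0,1.7,0.3],[1.63,-1.16,0.1,0,0,3.4,0.3],[1.63,-1.16,0.1,0,0,5.1,0.3],[1.63,-1.16,0.1,0,0,6.8,0.3],[1.63,-1.16,0.1,0,0,8.2,0.3],[1.63,-1.16,0.1,0,0,8.2,0.3],[1.63,-1.16,0.1,0,0,8.2,0.3],[1.63,-1.16,0.1,0,0,8.2,0.3]]' 35
python3 - <<'E'
from h import *
s=read_state(); print(R.from_rotvec(s["orientation"]).as_matrix().round(3).tolist(),s["qpos"].round(2),tool(np.array([.602,.202,.117])-s["ee_pos"]))
d=read_camera("side");t=read_camera("top")
im=[cv2.resize(c["frame"][y:y+170,x:x+200,::-1],None,fx=2,fy=2) for c,x,y in((d,190,60),(t,50,60))]
cv2.imwrite("pics/hov.png",np.hstack(im))
E
```

```text
clock: 9.43
ee_pos: [0.602, 0.2018, 0.2206]
orientation: [3.142, 0.019, -0.001]
ft_force: [-0.4, 0.2, -0.1]
opening: 0.0554
grip_force: 0.0
[[1.0, 0.012, -0.0], [0.012, -1.0, -0.0], [-0.0, 0.0, -1.0]] [0.13 0.33 1.45 0.   1.36 1.69] [ 8.95667869e-04 -4.47755207e-03  2.07213592e+00]
```

View pics/hov.png

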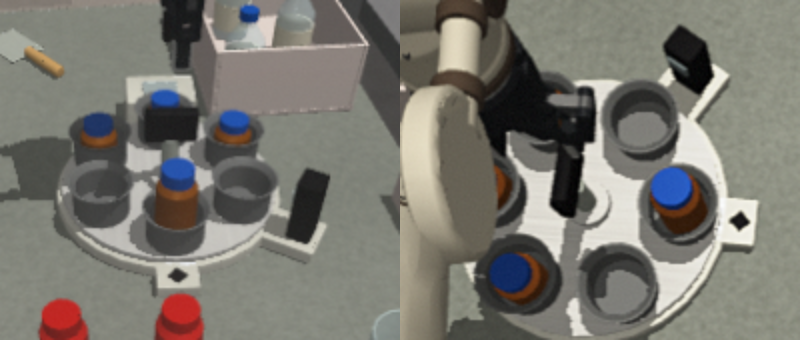

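The side crop shows the gripper above the bar at (171,122). The top crop shows the bar at (568,180) running nearly along world x, and the bottle in its cup at (675,195). Descending and gripping the handle.

```bash
python3 -m handwheel '[[0,0,0.7,0,0,0,0.3],[0,0,1.4,0,0,0,0.3],[0,0,1.9,0,0,0,0.3],[0,0,2.05,0,0,0,0.3],[0,0,2.05,0,0,0,0.3],[0,0,2.05,0,0,0,-0.3],[0,0,2.05,0,0,0,-0.6],[0,0,2.05,0,0,0,-0.9],[0,0,2.05,0,0,0,-0.9],[0,0,2.05,0,0,0,-0.9],[0,0,2.05,0,0,0,-0.9]]' 30
```

```text
clock: 10.9
ee_pos: [0.6023, 0.2028, 0.1198]
orientation: [-3.14, -0.018, -0.002]
ft_force: [-3.0, 4.0, 5.5]
opening: 0.0156
grip_force: 29.3
```

```bash
python3 -m handwheel '[[0,0,0,0,0,-0.2,-0.9],[0,0,0,0,0,-0.6,-0.9],[0,0,0,0,0,-1.1,-0.9],[0,0,0,0,0,-1.7,-0.9],[0,0,0,0,0,-2.3,-0.9],[0,0,0,0,0,-2.9,-0.9],[0,0,0,0,0,-3.5,-0.9],[0,0,0,0,0,-4,-0.9],[0,0,0,0,0,-4.4,-0.9],[0,0,0,0,0,-4.7,-0.9],[0,0,0,0,0,-4.9,-0.9],[0,0,0,0,0,-5,-0.9]]' 30
```

```text
clock: 12.4
ee_pos: [0.6022, 0.2034, 0.1198]
orientation: [-3.028, -0.831, -0.002]
ft_force: [-3.8, 5.6, 5.9]
opening: 0.0154
grip_force: 29.3
```

```bash
python3 -m handwheel '[[0,0,0,0,0,-0.2,-0.9],[0,0,0,0,0,-0.6,-0.9],[0,0,0,0,0,-1.1,-0.9],[0,0,0,0,0,-1.7,-0.9],[0,0,0,0,0,-2.3,-0.9],[0,0,0,0,0,-2.9,-0.9],[0,0,0,0,0,-3.5,-0.9],[0,0,0,0,0,-4.1,-0.9],[0,0,0,0,0,-4.6,-0.9],[0,0,0,0,0,-4.9,-0.9],[0,0,0,0,0,-5,-0.9],[0,0,0,0,0,-5,-0.9]]' 30
```

```text
clock: 13.9
ee_pos: [0.6017, 0.2038, 0.1198]
orientation: [-2.709, -1.585, -0.002]
ft_force: [-4.3, 7.1, 7.2]
opening: 0.0156
grip_force: 29.3
```

Run:
```python
from h import *
s=read_state(); print(R.from_rotvec(s["orientation"]).as_euler("zyx",degrees=True).round(1))
d=read_camera("side")
b=min(blobs(d,"blue"),key=lambda b:np.hypot(*(b[0]-(313,130))))
a=-1.648+1.047; P=(.602+.1*np.cos(a),.202+.1*np.sin(a)); print(b[:2],hullmom(d,cyl(*P,.112,.13,.019))[0],P)
```

```text
[ -60.7   -0.  -179.8]
(array([316.27272727, 129.86363636]), np.int32(198)) [314.62645158 132.0463071 ] (np.float64(0.6844770559862617), np.float64(0.1454532473448824))
```

The wheel has turned about 60° and the bottle is close to the expected spot. I let go, allow it to settle, then rise.

```bash
python3 -m handwheel '[[0,0,0,0,0,0,-0.4],[0,0,0,0,0,0,0],[0,0,0,0,0,0,0.1],[0,0,0,0,0,0,0.1],[0,0,0,0,0,0,0.1],[0,0,-0.4,0,0,0,0.1],[0,0,-1.2,0,0,0,0.1],[0,0,-2.2,0,0,0,0.1],[0,0,-3.2,0,0,0,0.1],[0,0,-3.2,0,0,0,0.1],[0,0,-3.2,0,0,0,0.1],[0,0,-3.2,0,0,0,0.1]]' 30
python3 -m handwheel '[[0,0,0,0,0,0,0.1],[0,0,0,0,0,0,0.1],[0,0,0,0,0,0,0.1],[0,0,0,0,0,0,0.1],[0,0,0,0,0,0,0.1],[0,0,0,0,0,0,0.1],[0,0,0,0,0,0,0.1],[0,0,0,0,0,0,0.1],[0,0,0,0,0,0,0.1],[0,0,0,0,0,0,0.1],[0,0,0,0,0,0,0.1],[0,0,0,0,0,0,0.1]]'
python3 - <<'E'
from h import *
d=read_camera("side");t=read_camera("top")
for c in(d,t):print([b[0].round(1).tolist() for b in blobs(c,"blue")])
im=[cv2.resize(c["frame"][y:y+190,x:x+200,::-1],None,fx=2,fy=2) for c,x,y in((d,190,60),(t,50,60))]
cv2.imwrite("pics/end.png",np.hstack(im))
E
```

```text
clock: 15.45
ee_pos: [0.6012, 0.2017, 0.2766]
orientation: [-2.711, -1.585, 0.005]
ft_force: [0.6, -0.9, -0.7]
opening: 0.0471
grip_force: 0.0
clock: 16.95
ee_pos: [0.6021, 0.2018, 0.2783]
orientation: [2.712, 1.585, 0.0]
ft_force: [0.5, -0.2, 0.4]
opening: 0.0474
grip_force: 0.0
[[340.4, 52.6], [314.4, 66.5], [270.8, 109.9], [239.0, 122.1], [315.4, 131.2], [239.5, 147.5], [243.8, 334.0], [322.5, 325.6]]
[[14.1, 72.0], [165.0, 106.8], [89.3, 150.5], [375.2, 159.4], [105.1, 195.3], [157.5, 200.0], [394.3, 219.1], [495.8, 268.3], [508.1, 287.2]]
```

View pics/end.png

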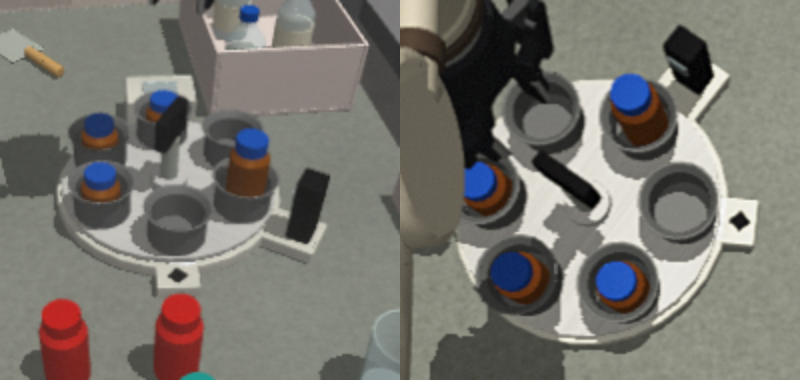

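The bottle stands upright in its cup in front of the reader, with its cap at side-crop (252,143). The cups are at their rest positions and the gripper is clear. Handing in.

```bash
python3 -c "
from bench import *
print(close_job())"
```

```text
the job is handed in; nothing more can be done
None
```

The amber bottle stands upright in the loaded cup, the wheel is turned one click counter-clockwise so the bottle rests in front of the reader, the gripper has let go of both and is clear, and the job was handed in at about 17 s.

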